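# Uncover and probe a circuit board's test pad

### The job

Measure the covered test point on the circuit board: lift the small metal shielding cover off the board, lower it into the round black parts dish and let go of it there; then take the spring-tipped test probe out of its stand and hold it upright with its pin on the round metal test pad that the cover was hiding, pressed lightly so that the sprung pin is pushed about halfway in and never slammed past its stop. Finish while still holding the probe there like that: do not put it down or let go. Leave the other things on the bench where they are.

Things in the scene. Friction and masses are not known exactly. Their poses are not given: they have to be found in the camera images.
- board: Green circuit board 110 (x) by 180 mm (y) fixed in a grey chassis 140 by 200 mm. Origin on the table under its centre. Board face 16 mm above the table; its parts rise at most 11 mm more, none within 25 mm of the cover's ±x sides along its length. Chassis flanges 30 mm high at y = ±99 mm. Round and square pad lie at y = ±42 mm, either way round.
- square_pad: Bare square metal pad, 13 mm wide, 1.5 mm thick, fixed to the board: not the one to probe. Origin at the centre of its underside.
- test_pad: The round flat metal test pad, 14 mm in diameter, fixed to the board. Origin at the centre of its underside on the board's upper face; its top is 1.5 mm above that. Hidden by the cover at the start, at about the cover's centre.
- cover: Loose aluminium shielding cover: a rectangular cap open below, 34 mm (its x) by 44 mm (its y) and 20 mm high, walls 2 mm, about 45 g, flat top with nine small dark dots. It stands on the board over the round pad. Origin at the centre of its open lower edge, z up.
- dish: Round black plastic parts dish, 160 mm outside diameter, 30 mm high, wall 4 mm, flat floor 4 mm thick, empty, open above, fixed to the table. Origin at the centre of its underside on the table.
- stand: Aluminium probe stand, a fixed block 80 by 80 by 60 mm high with a square upright hole (16 mm wide) through its centre. Origin at the centre of its underside on the table.
- probe: Loose test probe, 80 g, upright in the stand. Origin at the pin's free end when fully out, z from pin to handle. From the origin up: brass pin 4 mm thick (0-14 mm), square barrel 12 mm wide (14-54), square collar 26 mm wide (54-60) resting on the stand, square grey handle 16 mm wide with flats facing its ±x, ±y (60-130), round end (130-136). Lifting it 54 mm clears the stand.
- pin_end (a point): The very end of the probe's sprung pin (round end, 4 mm thick), wherever the spring lets it be.
- plunger (a joint): How far the sprung pin is pushed into the probe: 0 fully out, 0.010 m fully in, so halfway is 0.005 m. The spring force is 0.7 N plus 0.35 N for each millimetre, about 2.5 N at halfway.
- screwdriver: Bystander: a screwdriver lying on the table. Leave it.
- tape: Bystander: a ring of tape, 60 mm across and 18 mm high. Leave it.
- spool: Bystander: a metal spool 48 mm across, 40 mm high. Leave it.
- cleaner: Bystander: a white bottle 44 mm across, 100 mm high. Leave it.
- dial: Bystander: a round aluminium instrument knob (plain disc) 36 mm across, 20 mm high. Leave it.
- heatsink: Bystander: a finned aluminium heat sink 30 by 50 by 25 mm. Leave it.
- carton: Bystander: a cardboard box 90 by 110 by 50 mm. Leave it.
Things that resemble listed ones, but are neither listed nor needed, are in the scene too. Several things have the shape of the stand; the one meant has the colours described above.

How it is judged:
By the outcome, as a careful person would: the job done as asked, in the order asked, and still so for the second after the job is handed in, while the arm keeps its last pose, push and grip.
It also fails if it takes over 61 s, if anything falls off the work surface, if the arm or the gripper's body presses on something with over 40 N, if the wrist force passes 120 N, or if a joint passes its speed limit or range.

### The arm

A 6-joint arm with a two-finger parallel gripper is mounted at the origin on the work surface. World frame = base frame: x ahead of the robot, y to its left, z up, the work surface at z = 0. Lengths are in mm, angles in degrees, forces in N, time in s.
With the tool pointing down it reaches from about 300 to 850 mm from the base axis. Payload 4.2 kg.
Tool frame: the origin (TCP) lies between the finger pads; the fingertips stand 8 mm ahead of it and the grasp point (between the pads) lies 11 mm behind it; x points along the fingers, y is the direction in which the jaws open and shut, and the axes are right-handed (so a half turn about x gives the same grasp; the last joint's range is limited). The gripper opens to 91 mm and grips with 3 to 60 N. Pads are 32 mm wide; open, the fingers measure 118 mm over their backs; the gripper's body (76 mm by 178 mm) begins 60 mm behind the grasp point.
Start: joints at [68.239, 18.312, 89.639, -0, 72.044, -1.146], TCP at [202.453, 538.196, 221.976] pointing down, gripper open.
Joint ranges: [-177.97, 177.97], [-48.28, 115.42], [12.27, 149.76], [-77.06, 257.06], [2.81, 150.46], [-146.56, 146.56]. Speed limits (degrees/s): [147.25, 147.25, 180, 180, 180, 180].

### API

Orientations are given as [roll, pitch, yaw] about the fixed x, y, z axes, in that order (R = Rz(yaw) Ry(pitch) Rx(roll)).
In Python, from workcell import env gives the robot as it stands.
- The arm moves only by the tool arm_command, never from a script. Its arguments are lists of equal length, an entry for each row: "slide": the shift along the tool's x, y, z in cm, a list of three; "turn": the turn, a rotation vector about the tool's x, y, z in rad, a list of three; "grip": the closure in counts, from 0 (fully open) to 255 (shut). A call has 1 to 20 rows; each row is the pose to reach, as a shift and turn from the pose commanded when the call began, along the tool's axes at that moment; what a row does not reach only later rows make up. A row lasts 1/12 s, in which the tool goes at most 41.7 mm and 7.16 degrees, less where a joint would pass 70% of its speed; a pose out of reach is approached as far as the arm can. A call with a gripper value outside its range is refused whole. The fingers move at their own pace and stop on an object; "newtons" is the grip in N (left out, the last holds). Time passes only in rows, so rows that repeat a pose let the fingers close. It gives the time, the measured TCP pose, the force and the opening at its end, in the units of the state.
- env.state(): the state, without advancing time (a new reading comes with each control period).
- env.grab_frame(name): name is "scene" or "top"; returns (picture, depth): 420x560x3 uint8, red, green, blue; 420x560 float32, mm along the optical axis (not along the pixel's ray), 0 where there is no reading.
- env.calibration(name): a dict with "K" (3x3 intrinsics, pixels), "camera_from_world" (4x4, takes a point from world to camera coordinates). Camera axes: x right, y up, looking along -z (the intrinsics and any distortion apply to the point x, -y, -z); pixel columns grow to the right and rows downward; lengths in mm; the calibration is good to about 2 mm. A picture is of the moment at which its call begins. calibration takes no time and is no camera call.
- env.job_done(): hands the job in, once; it reports no verdict.
Trained networks look in the newest picture that a camera, given by its name, has taken for a name from the list of things; names that differ only in an ending like _2 or _b are one class to them, and where a whole thing is asked for, a point or a joint stands for the part that bears it (a point fixed in the world has none). Each returns a list of dicts, best first, with "p" (0 to 1); they miss things now and then, are a little off and sometimes report something else, mostly with a low value. They report only what shows in the picture. A call takes as long as a camera call. They do not tell look-alikes from the thing itself.
- env.search_frame(camera, label): "point" ([x, y, z] in mm, in world coordinates, good to about 4 mm: the middle of the surface that is visible of it).
The state is a dict: "time_s": time; "qpos": joint angles; "qvel": joint speeds; "effort": joint torques, N m; "ee_pos": TCP position; "ee_rot": TCP orientation; "force": force on the tool from outside, world axes, zero at the start; "torque": the same for the moment, N m; "gripper_width": finger opening in mm.
Only numpy, scipy, OpenCV 4.12 (cv2) and the standard library are available. Lean on these libraries where they do the work, as an engineer would, in place of code of your own. Each camera call takes 0.05 s, during which the arm holds its last target.

## Working session

There is one attempt and no reset: what is moved stays moved. The work goes in short steps, Python scripts to look and compute and a tool call to move; the robot and the scene stay as the last step left them, time stands still between calls to the robot, and variables do not carry over. Pictures are saved under pics/ and viewed, and the job is handed in when it is done.

Besides the shell and the picture viewer there is one more tool, called after "Emit:" as name(argument=value, ...) on one line, values as JSON. arm_command: Moves the arm, as the interface text tells. Its arguments: {"type":"object","properties":{"slide":{"type":"array","items":{"type":"array","items":{"type":"number"}}},"turn":{"type":"array","items":{"type":"array","items":{"type":"number"}}},"grip":{"type":"array","items":{"type":"number"}},"newtons":{"type":"number"}},"required":["slide","turn","grip"]}

```bash
mkdir -p pics; ls; cat > h.py <<'E'
import numpy as np, cv2
from workcell import env
def grab(n,tag):
    p,d=env.grab_frame(n); np.savez(f'{tag}.npz',p=p,d=d)
    cv2.imwrite(f'pics/{tag}.png',p[:,:,::-1]); return p,d
def load(tag):
    z=np.load(f'{tag}.npz'); return z['p'],z['d']
def cal(n):
    c=env.calibration(n); return c,np.array(c['K']),np.array(c['camera_from_world'])
def world(n,d):
    c,K,T=cal(n)
    v,u=np.mgrid[:d.shape[0],:d.shape[1]].astype(np.float32)
    dist=np.array(c.get('distortion',c.get('dist',np.zeros(5))),float)
    q=cv2.undistortPoints(np.stack([u.ravel(),v.ravel()],1).reshape(-1,1,2).astype(np.float64),K,dist).reshape(-1,2)
    z=d.ravel()
    P=np.stack([q[:,0]*z,-q[:,1]*z,-z,np.ones_like(z)],1)
    W=(np.linalg.inv(T)@P.T).T[:,:3].reshape(d.shape+(3,))
    W[d==0]=np.nan
    return W
E
python3 - <<'E'
from h import *
for n in('scene','top'):
    grab(n,n+'0'); c=env.calibration(n); print({k:np.round(np.array(v),3).tolist() if not isinstance(v,str) else v for k,v in c.items()})
print(env.state())
E
```

```text
pics
{'K': [[484.114, 0.0, 280.33], [0.0, 484.114, 215.568], [0.0, 0.0, 1.0]], 'camera_from_world': [[0.7, 0.714, -0.019, -369.382], [-0.51, 0.518, 0.687, 241.576], [0.5, -0.471, 0.727, -1582.185], [0.0, 0.0, 0.0, 1.0]]}
{'K': [[383.671, 0.0, 277.908], [0.0, 383.671, 207.064], [0.0, 0.0, 1.0]], 'camera_from_world': [[-0.091, -0.996, 0.005, 14.635], [0.969, -0.087, 0.233, -548.432], [-0.231, 0.026, 0.973, -863.481], [0.0, 0.0, 0.0, 1.0]]}
{'time_s': 0.1, 'qpos': array([ 6.82399530e+01,  1.83469760e+01,  8.96981094e+01, -6.91032492e-04,
        7.20416506e+01, -1.14482565e+00]), 'qvel': array([-0.05346496,  0.01960981, -0.18681654, -0.03621894,  0.0071273 ,
       -0.00103538]), 'effort': array([ 2.98290870e-04, -4.13328767e+01, -2.32510632e+01,  7.28180772e-02,
        4.21026349e-02, -4.71325268e-05]), 'ee_pos': array([202.28998305, 537.7961791 , 221.22322393]), 'ee_rot': array([ -90.71080684,   89.91326148, -111.32581465]), 'force': array([ 0.24841727, -0.51424176, -0.40082136]), 'torque': array([0.03809515, 0.05019933, 0.02103938]), 'gripper_width': 91.25834318970382}
```

View pics/scene0.png

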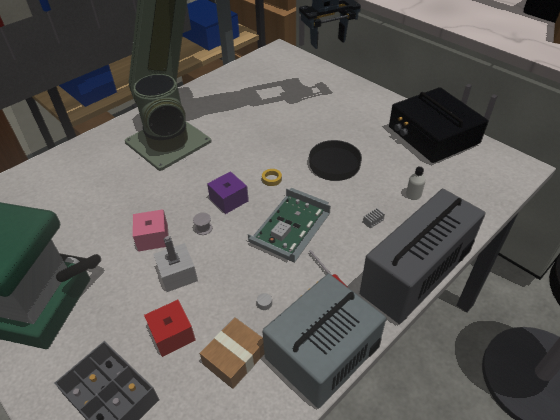

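View pics/top0.png

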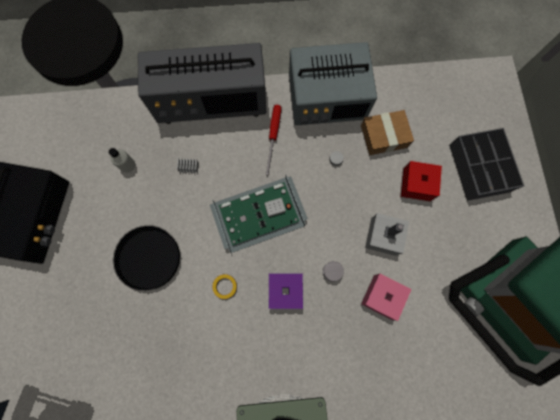

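Scene: the cover is at top px (275,207), the dish at (147,258) and the aluminium stand holding the probe at (388,235). The purple (286,291), pink (387,297) and red (422,180) blocks are look-alikes in the wrong colours. I'll enlarge and measure.

```bash
python3 - <<'E'
from h import *
p,d=load('top0'); 
a=cv2.resize(p[165:265,200:320],None,fx=5,fy=5,interpolation=cv2.INTER_CUBIC)
b=cv2.resize(p[205:265,360:420],None,fx=5,fy=5,interpolation=cv2.INTER_CUBIC)
b=np.vstack([b,np.zeros((200,300,3),np.uint8)])
cv2.imwrite('pics/crop0.png',cv2.resize(np.hstack([a,b]),(800,444))[:,:,::-1])
p,d=load('scene0')
a=cv2.resize(p[180:265,240:340],None,fx=5,fy=5,interpolation=cv2.INTER_CUBIC)
b=cv2.resize(p[220:305,140:200],None,fx=5,fy=5,interpolation=cv2.INTER_CUBIC)
cv2.imwrite('pics/crop1.png',np.hstack([a,b])[:,:,::-1])
for cam in('top','scene'):
  for l in('cover','probe','stand','dish','board','square_pad','test_pad','pin_end'):
    print(cam,l,[(np.round(r['point']).tolist(),round(r['p'],2)) for r in env.search_frame(cam,l)[:4]])
E
```

```text
top cover [([554.0, -25.0, 35.0], 0.49)]
top probe [([453.0, -288.0, 102.0], 0.72)]
top stand [([579.0, -397.0, 56.0], 0.83), ([453.0, -281.0, 56.0], 0.82), ([349.0, -31.0, 61.0], 0.81), ([312.0, -265.0, 61.0], 0.76)]
top dish [([460.0, 303.0, 4.0], 0.59), ([675.0, -197.0, 21.0], 0.58)]
top board [([539.0, 18.0, 15.0], 0.66)]
top square_pad [([707.0, 342.0, 64.0], 0.68)]
top test_pad []
top pin_end []
scene cover [([562.0, -36.0, 38.0], 0.52)]
scene probe [([467.0, -300.0, 101.0], 0.47)]
scene stand [([333.0, -280.0, 62.0], 0.96), ([607.0, -408.0, 62.0], 0.96), ([367.0, -42.0, 57.0], 0.94), ([487.0, -303.0, 58.0], 0.72)]
scene dish [([455.0, 304.0, 3.0], 0.82)]
scene board [([558.0, 22.0, 16.0], 0.55)]
scene square_pad []
scene test_pad []
scene pin_end []
```

View pics/crop0.png

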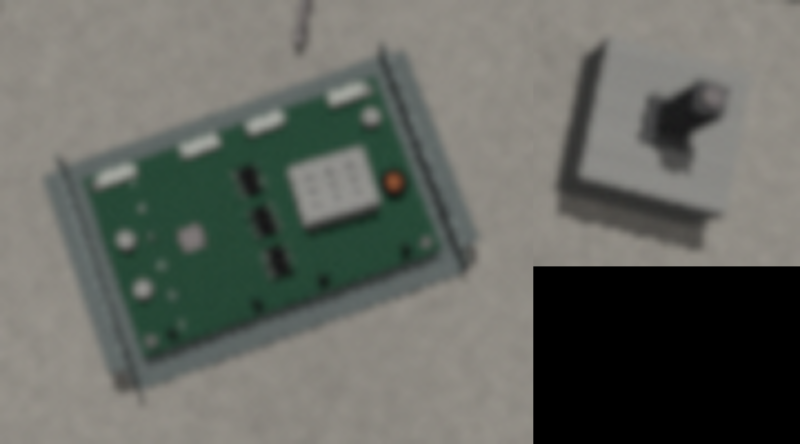

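View pics/crop1.png

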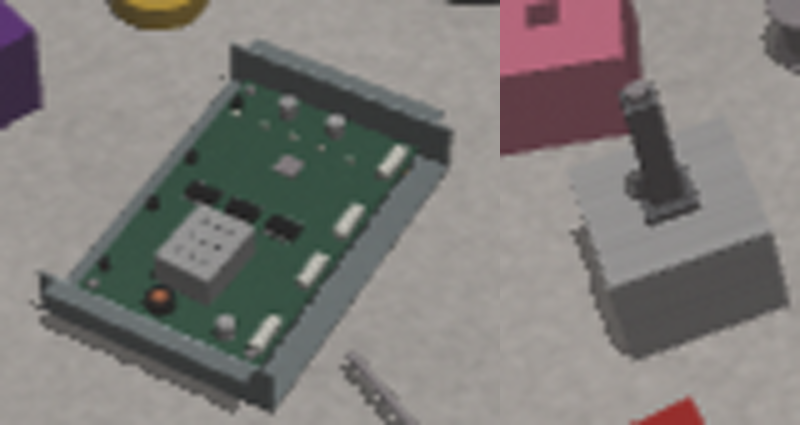

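```bash
cat >> h.py <<'E'
def top(W,c,r,z0,z1):
    m=(np.hypot(W[...,0]-c[0],W[...,1]-c[1])<r)&(W[...,2]>z0)&(W[...,2]<z1)
    q=W[m]; rc=cv2.minAreaRect(q[:,:2].astype(np.float32))
    return m,q,rc
E
python3 - <<'E'
from h import *
for cam in('top','scene'):
    p,d=load(cam+'0'); W=world(cam,d)
    # table plane check
    for nm,c,r,z0,z1 in[('cover',(556,-28),45,30,42),('stand',(458,-285),70,55,64),('collar',(455,-287),30,63,70),('probe',(455,-287),30,70,150),('probetop',(455,-287),30,120,140),('purple',(352,-33),70,55,64),('dishrim',(460,303),95,24,34),('board',(540,18),130,10,21),('table',(450,100),60,-8,8),('flange',(540,18),150,26,33)]:
        m,q,rc=top(W,c,r,z0,z1)
        if len(q): print(cam,nm,len(q),np.round(q.mean(0),1),np.round(np.median(q[:,2]),1),np.round(rc[0],1),np.round(rc[1],1),round(rc[2],1), np.round(q[:,2].std(),1), np.round(q.min(0)),np.round(q.max(0)))
E
```

```text
top cover 237 [556.  -26.4  34.7] 34.7 [556.4 -26.3] [34.7 43.6] 12.4 1.7 [536. -50.  31.] [576.  -2.  41.]
top stand 927 [ 459.8 -292.2   58.9] 58.9 [ 461.5 -294.9] [81.  80.9] 70.2 1.6 [ 411. -344.   55.] [ 510. -245.   64.]
top collar 51 [ 459.  -289.7   65.4] 65.1 [ 455.5 -291.1] [39.8 21.2] 21.3 1.6 [ 440. -306.   63.] [ 476. -280.   69.]
top probe 139 [ 459.8 -291.3  115. ] 121.7 [ 461.3 -294.4] [16.5 16.4] 71.7 22.3 [ 451. -304.   71.] [ 471. -285.  143.]
top probetop 65 [ 460.4 -292.5  132.9] 134.5 [ 461.4 -294.4] [16.  16.3] 69.5 5.7 [ 452. -304.  120.] [ 471. -285.  140.]
top purple 1154 [348.5 -32.9  58.7] 58.7 [349.  -33.3] [79.4 77.1] 84.9 1.5 [307. -75.  55.] [391.   9.  63.]
top dishrim 398 [459.  303.3  28. ] 28.1 [459.8 298.3] [159.  155.9] 84.5 1.8 [381. 219.  24.] [539. 378.  34.]
top board 2678 [545.8  19.9  15.1] 15.0 [565.4  21. ] [170.7 198.9] 16.3 2.0 [456. -96.  10.] [665. 128.  21.]
top table 1471 [444.6 101.5  -1.1] -1.1 [446.6 101.3] [118.9 111.4] 61.9 1.9 [392.  41.  -7.] [510. 160.   6.]
top flange 513 [547.5  12.5  29.1] 29.0 [548.7  16. ] [138.4 220.3]
[... 525 characters left out ...]
ne probetop 57 [ 467.4 -297.9  131.4] 133.0 [ 464.  -296.7] [15.7 19.3] 73.0 5.5 [ 455. -306.  121.] [ 475. -287.  139.]
scene purple 580 [352.3 -34.9  59.7] 59.9 [350.3 -33.5] [83.2 85.5] 85.4 1.9 [307. -78.  55.] [395.   9.  64.]
scene dishrim 289 [462.6 298.4  28.4] 28.4 [462.7 297.4] [160.2 160.2] 71.3 2.6 [382. 215.  24.] [542. 378.  34.]
scene board 1808 [550.4  21.3  16.2] 16.1 [564.4  19. ] [169.3 204.5] 15.3 2.3 [ 456. -100.   10.] [662. 129.  21.]
scene table 580 [4.349e+02 9.760e+01 4.000e-01] 0.2 [443.6 103.1] [118.5 103.5] 63.8 2.5 [391.  41.  -5.] [503. 160.   8.]
scene flange 450 [551.5   6.3  29.6] 29.6 [506.8   3.7] [226.6 224.3] 14.9 1.8 [ 391. -105.   26.] [642. 137.  33.]
```

```bash
cat >> h.py <<'E'
from scipy.spatial.transform import Rotation as Rn
def Rcur(s=None):
    s=s or env.state(); return Rn.from_euler('xyz',s['ee_rot'],degrees=True)
def plan(pos,yaw,s=None):
    """yaw: world angle of tool y axis (mod 180). Tool x = down"""
    s=s or env.state(); R=Rcur(s); best=None
    for k in(0,180):
        a=np.radians(yaw+k); x=np.array([0,0,-1.]); y=np.array([np.cos(a),np.sin(a),0]); 
        Rt=Rn.from_matrix(np.stack([x,y,np.cross(x,y)],1))
        rv=(R.inv()*Rt).as_rotvec()
        print('yaw',yaw+k,'slide cm',np.round(R.inv().apply(np.array(pos)-s['ee_pos'])/10,2),'turn',np.round(rv,3),'deg',round(np.degrees(np.linalg.norm(rv)),1))
def stat():
    s=env.state(); R=Rcur(s).as_matrix(); y=R[:,1]
    print('t',round(s['time_s'],2),'pos',np.round(s['ee_pos'],1),'tilt',np.round(np.degrees(R[:2,0]),2),'yawY',round(np.degrees(np.arctan2(y[1],y[0])),2),'F',np.round(s['force'],2),'w',round(s['gripper_width'],2),'q',np.round(s['qpos'],1))
E
python3 - <<'E'
from h import *
stat(); plan((557,-27,110),14.5); plan((462,-295,180),-20);plan((462,-295,180),70)
E
```

```text
t 0.9 pos [202.5 538.2 222. ] tilt [0.   0.01] yawY 69.38 F [ 0.58 -0.82  0.76] w 91.03 q [68.2 18.3 89.6 -0.  72.  -1.1]
yaw 14.5 slide cm [ 11.19 -40.42  53.08] turn [ 0.958 -0.    -0.   ] deg 54.9
yaw 194.5 slide cm [ 11.19 -40.42  53.08] turn [-2.184  0.    -0.   ] deg 125.1
yaw -20 slide cm [  4.19 -68.85  53.63] turn [ 1.56 -0.   -0.  ] deg 89.4
yaw 160 slide cm [  4.19 -68.85  53.63] turn [-1.582  0.    -0.   ] deg 90.6
yaw 70 slide cm [  4.19 -68.85  53.63] turn [-0.011  0.    -0.   ] deg 0.6
yaw 250 slide cm [  4.19 -68.85  53.63] turn [ 3.131 -0.    -0.   ] deg 179.4
```

Emit:
arm_command(slide=[[11.2,-40.4,53.1],[11.2,-40.4,53.1],[11.2,-40.4,53.1],[11.2,-40.4,53.1],[11.2,-40.4,53.1],[11.2,-40.4,53.1],[11.2,-40.4,53.1],[11.2,-40.4,53.1],[11.2,-40.4,53.1],[11.2,-40.4,53.1],[11.2,-40.4,53.1],[11.2,-40.4,53.1],[11.2,-40.4,53.1],[11.2,-40.4,53.1],[11.2,-40.4,53.1],[11.2,-40.4,53.1],[11.2,-40.4,53.1],[11.2,-40.4,53.1],[11.2,-40.4,53.1],[11.2,-40.4,53.1]], turn=[[0.958,0,0],[0.958,0,0],[0.958,0,0],[0.958,0,0],[0.958,0,0],[0.958,0,0],[0.958,0,0],[0.958,0,0],[0.958,0,0],[0.958,0,0],[0.958,0,0],[0.958,0,0],[0.958,0,0],[0.958,0,0],[0.958,0,0],[0.958,0,0],[0.958,0,0],[0.958,0,0],[0.958,0,0],[0.958,0,0]], grip=[110,110,110,110,110,110,110,110,110,110,110,110,110,110,110,110,110,110,110,110], newtons=15)

```text
time_s: 2.57
ee_pos: [556.3, -25.6, 110.1]
ee_rot: [-144.7, 89.9, 139.8]
force: [0.6, -0.1, -0.8]
gripper_width: 52.0
```

```bash
python3 - <<'E'
from h import *
stat()
p,d=grab('scene','scene1'); a=cv2.resize(p[120:280,200:360],None,fx=3.7,fy=3.7,interpolation=cv2.INTER_CUBIC)
cv2.imwrite('pics/scene1c.png',a[:,:,::-1])
plan((557,-27,27),14.5)
E
```

```text
t 2.57 pos [556.3 -25.6 110.1] tilt [-0.05  0.04] yawY 14.55 F [ 0.64 -0.12 -0.81] w 52.01 q [ -3.8  22.1 101.3   0.   56.6 -18.4]
yaw 14.5 slide cm [8.33 0.02 0.17] turn [ 0.001 -0.001  0.   ] deg 0.1
yaw 194.5 slide cm [8.33 0.02 0.17] turn [-3.14e+00 -0.00e+00 -1.00e-03] deg 179.9
```

View pics/scene1c.png

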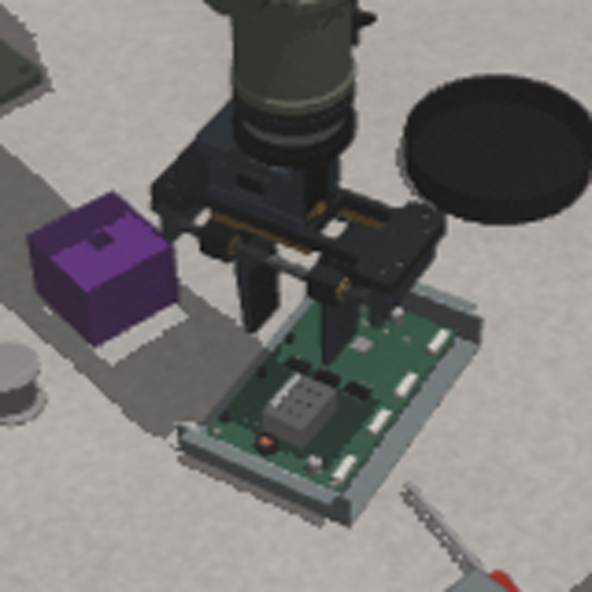

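Emit:
arm_command(slide=[[2,0,0.1],[4,0,0.1],[5.5,0,0.1],[6.5,0,0.1],[7.2,0,0.1],[7.7,0,0.1],[8,0,0.1],[8.2,0,0.1],[8.2,0,0.1]], turn=[[0,0,0],[0,0,0],[0,0,0],[0,0,0],[0,0,0],[0,0,0],[0,0,0],[0,0,0],[0,0,0]], grip=[110,110,110,110,110,110,110,110,110])

```text
time_s: 3.37
ee_pos: [557.6, -27.8, 28.1]
ee_rot: [86.4, 90.0, 10.9]
force: [0.1, -0.3, 0.1]
gripper_width: 51.6
```

Emit:
arm_command(slide=[[0,0,0],[0,0,0],[0,0,0],[0,0,0],[0,0,0],[0,0,0],[0,0,0]], turn=[[0,0,0],[0,0,0],[0,0,0],[0,0,0],[0,0,0],[0,0,0],[0,0,0]], grip=[130,145,155,165,200,200,200], newtons=15)

```text
time_s: 3.95
ee_pos: [557.6, -28.0, 28.3]
ee_rot: [67.6, 90.0, -8.0]
force: [-0.4, -0.4, 3.8]
gripper_width: 34.1
```

Emit:
arm_command(slide=[[-0.5,0,0],[-1.5,0,0],[-3,0,0],[-5,0,0],[-7,0,0],[-9,0,0],[-9,0,0]], turn=[[0,0,0],[0,0,0],[0,0,0],[0,0,0],[0,0,0],[0,0,0],[0,0,0]], grip=[200,200,200,200,200,200,200], newtons=20)

```text
time_s: 4.53
ee_pos: [560.3, -27.9, 122.6]
ee_rot: [73.1, 89.5, -2.4]
force: [0.8, -0.1, 0.7]
gripper_width: 33.9
```

```bash
python3 - <<'E'
from h import *
stat()
p,d=grab('scene','scene2'); a=cv2.resize(p[120:280,200:360],None,fx=3.7,fy=3.7,interpolation=cv2.INTER_CUBIC)
cv2.imwrite('pics/scene2c.png',a[:,:,::-1])
plan((460,299,100),14.5)
E
```

```text
t 4.53 pos [560.3 -27.9 122.6] tilt [ 0.51 -0.02] yawY 14.5 F [ 0.85 -0.08  0.68] w 33.91 q [ -4.   21.5 100.3   0.   57.7 -18.5]
yaw 14.5 slide cm [  1.99  -1.43 -34.13] turn [-0.     0.002 -0.005] deg 0.3
yaw 194.5 slide cm [  1.99  -1.43 -34.13] turn [ 3.141e+00 -9.000e-03 -3.000e-03] deg 180.0
```

View pics/scene2c.png

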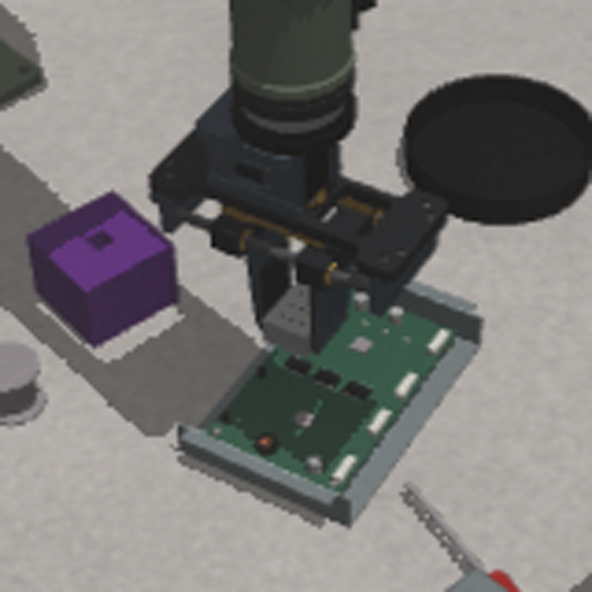

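The cover is held between the jaws (crop px ~(300,315)) and the round pad is exposed at ~(303,418). Next, the dish.

Emit:
arm_command(slide=[[0,-0.1,-2],[0,-0.3,-5],[0.5,-0.4,-9],[1,-0.6,-13],[1,-0.8,-17],[1,-1,-21],[1,-1.1,-25],[1,-1.2,-28],[1,-1.3,-31],[1,-1.4,-33],[1,-1.4,-34],[1,-1.4,-34.1],[1,-1.4,-34.1]], turn=[[0,0,0],[0,0,0],[0,0,0],[0,0,0],[0,0,0],[0,0,0],[0,0,0],[0,0,0],[0,0,0],[0,0,0],[0,0,0],[0,0,0],[0,0,0]], grip=[200,200,200,200,200,200,200,200,200,200,200,200,200])

```text
time_s: 5.67
ee_pos: [458.2, 298.3, 107.3]
ee_rot: [-54.3, 89.9, -129.8]
force: [-0.0, -0.7, 0.6]
gripper_width: 34.3
```

```bash
python3 - <<'E'
from h import *
stat()
plan((460,299,17),14.5)
# board scan now unobstructed?
p,d=grab('top','top3');W=world('top',d)
cv2.imwrite('pics/top3c.png',cv2.resize(p[165:265,200:320],None,fx=6,fy=6,interpolation=cv2.INTER_CUBIC)[:,:,::-1])
p,d=grab('scene','scene3')
cv2.imwrite('pics/scene3c.png',cv2.resize(p[180:265,240:340],None,fx=7,fy=7,interpolation=cv2.INTER_CUBIC)[:,:,::-1])
for c in('top','scene'):
  for l in('test_pad','square_pad'): print(c,l,[(np.round(r['point'],1).tolist(),round(r['p'],2)) for r in env.search_frame(c,l)])
E
```

```text
t 5.67 pos [458.2 298.3 107.3] tilt [-0.06 -0.07] yawY 14.55 F [-0.04 -0.71  0.55] w 34.33 q [ 31.9  21.5 102.8  -0.   55.8  17.3]
yaw 14.5 slide cm [ 9.03  0.2  -0.03] turn [0.001 0.001 0.001] deg 0.1
yaw 194.5 slide cm [ 9.03  0.2  -0.03] turn [-3.141e+00 -2.000e-03  1.000e-03] deg 180.0
top test_pad [([722.9, -336.2, 50.3], 0.2)]
top square_pad []
scene test_pad []
scene square_pad [([742.4, -344.6, 47.6], 0.51), ([560.3, 14.2, 15.7], 0.29)]
```

View pics/top3c.png

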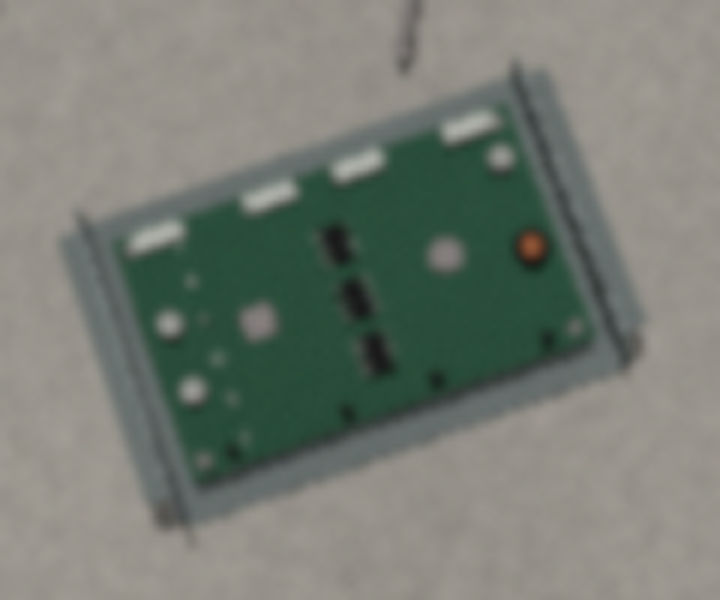

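View pics/scene3c.png

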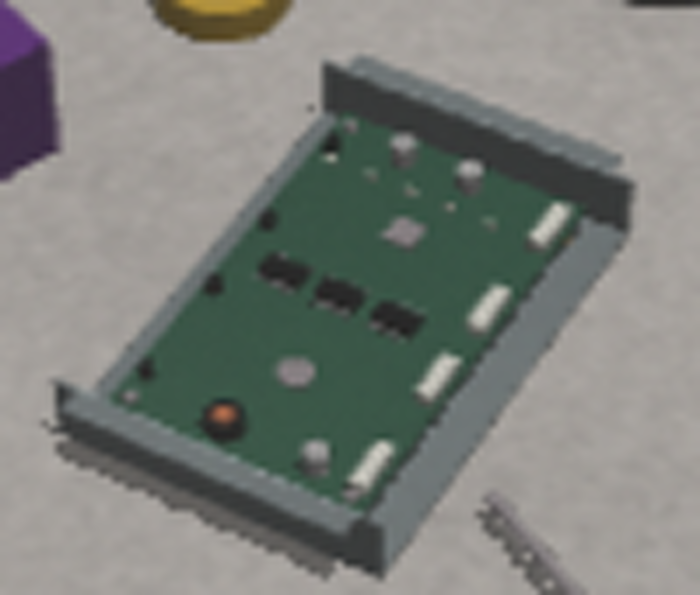

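Round pad at top-crop px (445,255) and scene-crop (296,372). The square one, not to be probed, is at (258,322) and (404,232). I'll compute the round pad's position while lowering the cover.

Emit:
arm_command(slide=[[2,0.2,0],[4,0.2,0],[5.5,0.2,0],[6.8,0.2,0],[7.6,0.2,0],[8.2,0.2,0],[8.6,0.2,0],[8.8,0.2,0],[8.9,0.2,0],[8.9,0.2,0]], turn=[[0,0,0],[0,0,0],[0,0,0],[0,0,0],[0,0,0],[0,0,0],[0,0,0],[0,0,0],[0,0,0],[0,0,0]], grip=[200,200,200,200,200,200,200,200,200,200])

```text
time_s: 6.8
ee_pos: [460.8, 299.4, 19.3]
ee_rot: [109.6, 90.0, 34.1]
force: [0.1, 0.2, 0.0]
gripper_width: 34.0
```

```bash
cat >> h.py <<'E'
def ray(n,u,v,z):
    c,K,T=cal(n); q=np.linalg.inv(K)@[u,v,1]; Ti=np.linalg.inv(T)
    o=Ti[:3,3]; dr=Ti[:3,:3]@np.array([q[0],-q[1],-q[2]]); return o+dr*(z-o[2])/dr[2]
def proj(n,P):
    c,K,T=cal(n); x=T[:3,:3]@np.array(P)+T[:3,3]; x=K@[x[0],-x[1],-x[2]]; return x[:2]/x[2]
E
python3 - <<'E'
from h import *
stat()
for n,u,v in(('top',274,207),('scene',282,233)):
    p,d=load(n+'3'); u0,v0=u-6,v-6
    s=p[v0:v0+13,u0:u0+13].astype(float); w=s[:,:,0]-s[:,:,1]*0.6  # red vs green
    sat=s[:,:,1]-s[:,:,0]; bg=np.median(sat); w=np.clip(bg-sat,0,None); w[w<0.25*w.max()]=0
    vv,uu=np.mgrid[:13,:13]; 
    U=u0+(w*uu).sum()/w.sum(); V=v0+(w*vv).sum()/w.sum()
    print(n,U,V,ray(n,U,V,17.5),(w>w.max()/2).sum())
for n,u,v in(('top',200+258.5/6-.5,165+322.5/6-.5),('scene',240+404.5/7-.5,180+232.5/7-.5)): print('sq',ray(n,u,v,17.5))
E
```

```text
t 6.8 pos [460.8 299.4  19.3] tilt [0.04 0.03] yawY 14.5 F [0.09 0.25 0.04] w 34.01 q [ 31.8  27.9 108.    0.   44.1  17.3]
top 273.8455497382199 207.07678883071554 [559.60938631 -25.71413393  17.5       ] 29
scene 281.7421875 232.821875 [560.2424124  -26.02591132  17.5       ] 18
sq [537.75944665  55.5057529   17.5       ]
sq [538.28561175  55.31265751  17.5       ]
```

Emit:
arm_command(slide=[[0.1,0,0],[0.2,0,0],[0.25,0,0],[0.25,0,0],[0.25,0,0],[0.25,0,0],[0.25,0,0],[0.25,0,0],[0.25,0,0]], turn=[[0,0,0],[0,0,0],[0,0,0],[0,0,0],[0,0,0],[0,0,0],[0,0,0],[0,0,0],[0,0,0]], grip=[200,200,200,200,150,130,110,100,100])

```text
time_s: 7.55
ee_pos: [460.5, 299.3, 16.5]
ee_rot: [121.1, 90.0, 45.6]
force: [1.0, -0.5, -0.1]
gripper_width: 55.2
```

Emit:
arm_command(slide=[[-1,0,0],[-3,0,0],[-6,0,0],[-10,0,0],[-14,0,0],[-17,0,0],[-17,0,0]], turn=[[0,0,0],[0,0,0],[0,0,0],[0,0,0],[0,0,0],[0,0,0],[0,0,0]], grip=[100,100,100,100,100,100,100])

```text
time_s: 8.13
ee_pos: [463.8, 301.3, 194.4]
ee_rot: [107.8, 89.1, 32.3]
force: [0.6, -0.0, 0.6]
gripper_width: 55.1
```

```bash
python3 - <<'E'
from h import *
stat()
p,d=grab('scene','scene4'); a=cv2.resize(p[110:230,280:400],None,fx=4.5,fy=4.5,interpolation=cv2.INTER_CUBIC)
cv2.imwrite('pics/scene4c.png',a[:,:,::-1])
plan((462,-295,200),-20);plan((462,-295,200),70)
E
```

```text
t 8.13 pos [463.8 301.3 194.4] tilt [0.72 0.46] yawY 14.49 F [ 0.55 -0.04  0.58] w 55.12 q [31.8 17.  95.7  0.  66.5 17.3]
yaw -20 slide cm [ -1.19 -14.93  57.64] turn [ 0.602 -0.005 -0.008] deg 34.5
yaw 160 slide cm [ -1.19 -14.93  57.64] turn [-2.54   0.01  -0.007] deg 145.5
yaw 70 slide cm [ -1.19 -14.93  57.64] turn [-0.969  0.002 -0.01 ] deg 55.5
yaw 250 slide cm [ -1.19 -14.93  57.64] turn [ 2.173e+00 -1.100e-02 -2.000e-03] deg 124.5
```

View pics/scene4c.png

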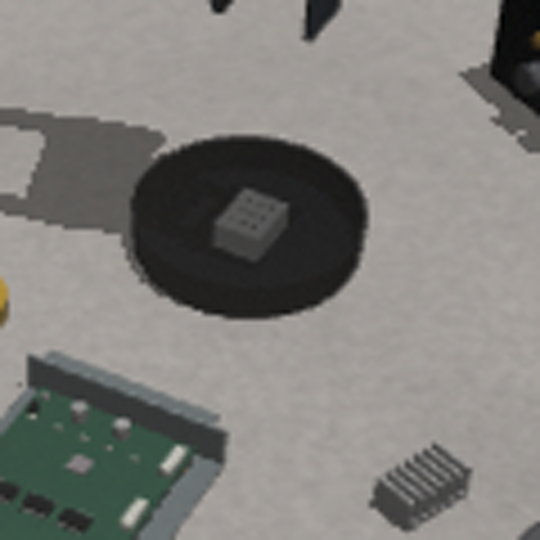

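The cover lies flat in the dish at crop px (250,222). Now the probe.

Emit:
arm_command(slide=[[-1.2,-15,57.6],[-1.2,-15,57.6],[-1.2,-15,57.6],[-1.2,-15,57.6],[-1.2,-15,57.6],[-1.2,-15,57.6],[-1.2,-15,57.6],[-1.2,-15,57.6],[-1.2,-15,57.6],[-1.2,-15,57.6],[-1.2,-15,57.6],[-1.2,-15,57.6],[-1.2,-15,57.6],[-1.2,-15,57.6],[-1.2,-15,57.6],[-1.2,-15,57.6],[-1.2,-15,57.6],[-1.2,-15,57.6],[-1.2,-15,57.6]], turn=[[0.602,0,0],[0.602,0,0],[0.602,0,0],[0.602,0,0],[0.602,0,0],[0.602,0,0],[0.602,0,0],[0.602,0,0],[0.602,0,0],[0.602,0,0],[0.602,0,0],[0.602,0,0],[0.602,0,0],[0.602,0,0],[0.602,0,0],[0.602,0,0],[0.602,0,0],[0.602,0,0],[0.602,0,0]], grip=[100,100,100,100,100,100,100,100,100,100,100,100,100,100,100,100,100,100,100])

```text
time_s: 9.77
ee_pos: [459.3, -294.2, 198.2]
ee_rot: [-124.5, 89.9, 125.6]
force: [-0.2, -0.1, -0.4]
gripper_width: 55.1
```

```bash
python3 - <<'E'
from h import *
stat()
plan((462.7,-295.6,85),-20)
p,d=grab('scene','scene5'); a=cv2.resize(p[170:310,110:250],None,fx=4.2,fy=4.2,interpolation=cv2.INTER_CUBIC)
cv2.imwrite('pics/scene5c.png',a[:,:,::-1])
E
```

```text
t 9.77 pos [ 459.3 -294.2  198.2] tilt [-0.04  0.06] yawY -19.9 F [-0.2  -0.11 -0.35] w 55.1 q [-33.9  16.6  95.7   0.   67.8 -14. ]
yaw -20 slide cm [11.32  0.38  0.02] turn [ 0.002 -0.001  0.001] deg 0.1
yaw 160 slide cm [11.32  0.38  0.02] turn [-3.14e+00 -2.00e-03 -1.00e-03] deg 179.9
```

View pics/scene5c.png

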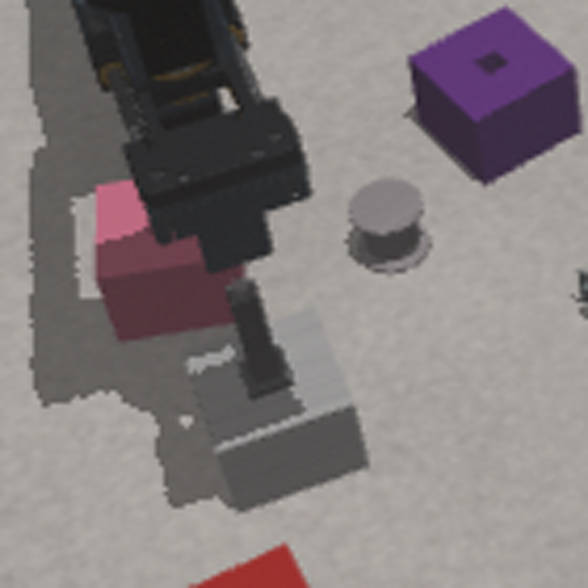

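Emit:
arm_command(slide=[[1,0.3,0],[3,0.3,0],[5,0.3,0],[7,0.3,0],[8.5,0.3,0],[9.7,0.3,0],[10.5,0.3,0],[11,0.3,0],[11.3,0.3,0],[11.3,0.3,0]], turn=[[0,0,0],[0,0,0],[0,0,0],[0,0,0],[0,0,0],[0,0,0],[0,0,0],[0,0,0],[0,0,0],[0,0,0]], grip=[100,100,100,100,100,100,100,100,100,100])

```text
time_s: 10.65
ee_pos: [462.3, -296.7, 85.1]
ee_rot: [-118.8, 90.0, 131.2]
force: [-0.4, -0.5, 0.4]
gripper_width: 55.4
```

Emit:
arm_command(slide=[[0,0,0],[0,0,0],[0,0,0],[0,0,0],[0,0,0],[0,0,0],[0,0,0],[0,0,0],[0,0,0],[0,0,0]], turn=[[0,0,0],[0,0,0],[0,0,0],[0,0,0],[0,0,0],[0,0,0],[0,0,0],[0,0,0],[0,0,0],[0,0,0]], grip=[120,140,160,175,190,205,225,245,245,245], newtons=15)

```text
time_s: 11.48
ee_pos: [462.1, -296.9, 85.5]
ee_rot: [-105.5, 90.0, 144.5]
force: [-1.7, -0.0, 1.1]
gripper_width: 16.3
```

```bash
python3 - <<'E'
from h import *
stat()
E
```

```text
t 11.48 pos [ 462.1 -296.9   85.5] tilt [-0.01  0.01] yawY -19.99 F [-1.66 -0.    1.07] w 16.26 q [-33.9  23.1 104.    0.   52.9 -13.9]
```

Emit:
arm_command(slide=[[0,0,0],[0,0,0],[-0.5,0,0],[-1.5,0,0],[-2.5,0,0],[-3.5,0,0],[-4.5,0,0],[-5.5,0,0],[-6.5,0,0],[-8,0,0],[-9.5,0,0],[-10,0,0],[-10,0,0]], turn=[[0,0,0],[0,0,0],[0,0,0],[0,0,0],[0,0,0],[0,0,0],[0,0,0],[0,0,0],[0,0,0],[0,0,0],[0,0,0],[0,0,0],[0,0,0]], grip=[245,245,245,245,245,245,245,245,245,245,245,245,245], newtons=30)

```text
time_s: 12.57
ee_pos: [463.1, -297.5, 187.3]
ee_rot: [77.8, 89.8, -32.2]
force: [-0.1, -1.0, -1.9]
gripper_width: 15.4
```

```bash
python3 - <<'E'
from h import *
stat()
plan((460,-27,185),-20)
p,d=grab('scene','scene6'); a=cv2.resize(p[150:310,110:270],None,fx=3.7,fy=3.7,interpolation=cv2.INTER_CUBIC)
cv2.imwrite('pics/scene6c.png',a[:,:,::-1])
E
```

```text
t 12.57 pos [ 463.1 -297.5  187.3] tilt [ 0.18 -0.11] yawY -20.0 F [-0.06 -1.03 -1.94] w 15.43 q [-33.9  17.4  96.2   0.   66.2 -13.9]
yaw -20 slide cm [  0.17  -9.54 -25.31] turn [ 0.     0.001 -0.004] deg 0.2
yaw 160 slide cm [  0.17  -9.54 -25.31] turn [-3.142e+00  6.000e-03  1.000e-03] deg 180.0
```

View pics/scene6c.png

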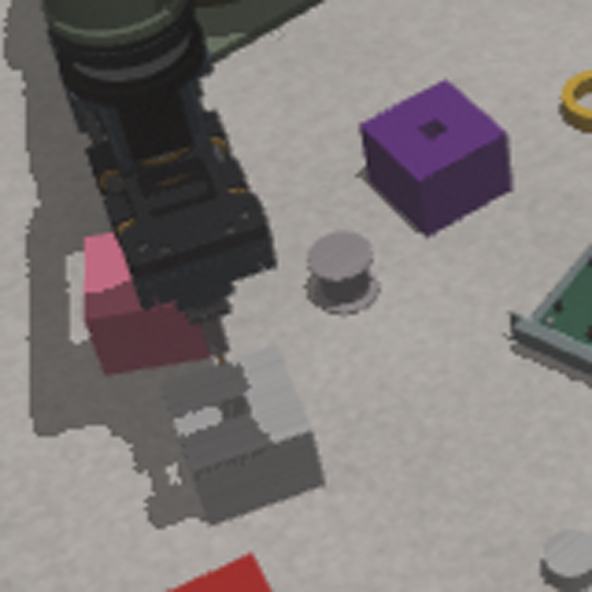

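```bash
python3 - <<'E'
from h import *
plan((559.9,-25.9,150),-20)
E
```

```text
yaw -20 slide cm [  3.6   -0.12 -28.81] turn [ 0.     0.    -0.001] deg 0.1
yaw 160 slide cm [  3.6   -0.12 -28.81] turn [-3.142e+00  2.000e-03  0.000e+00] deg 180.0
```

Emit:
arm_command(slide=[[0,0,-1],[0,0,-3],[0,0,-6],[0,0,-9],[0.5,-0.1,-12],[1,-0.1,-15],[1.5,-0.1,-18],[2,-0.1,-21],[2.5,-0.1,-24],[3,-0.1,-26],[3.4,-0.1,-27.6],[3.6,-0.1,-28.5],[3.6,-0.1,-28.8],[3.6,-0.1,-28.8],[3.6,-0.1,-28.8]], turn=[[0,0,0],[0,0,0],[0,0,0],[0,0,0],[0,0,0],[0,0,0],[0,0,0],[0,0,0],[0,0,0],[0,0,0],[0,0,0],[0,0,0],[0,0,0],[0,0,0],[0,0,0]], grip=[245,245,245,245,245,245,245,245,245,245,245,245,245,245,245])

```text
time_s: 13.87
ee_pos: [559.5, -26.4, 149.3]
ee_rot: [-40.0, 90.0, -150.0]
force: [0.0, 0.8, -0.3]
gripper_width: 15.9
```

```bash
python3 - <<'E'
from h import *
stat()
plan((559.9,-25.9,110),-20)
s=env.state()
for n,b in(('scene',(200,120,360,270)),('top',(220,150,340,250))):
    p,d=grab(n,n+'7'); f=4 if n=='scene' else 5
    a=cv2.resize(p[b[1]:b[3],b[0]:b[2]],None,fx=f,fy=f,interpolation=cv2.INTER_CUBIC)
    q=(proj(n,s['ee_pos']-[0,0,79.5])-b[:2]+.5)*f; print(n,q, (proj(n,(559.9,-25.9,17.5))-b[:2]+.5)*f)
    cv2.imwrite(f'pics/{n}7c.png',a[:,:,::-1])
E
```

```text
t 13.87 pos [559.5 -26.4 149.3] tilt [-0.03 -0.02] yawY -20.01 F [ 0.01  0.84 -0.29] w 15.94 q [-3.9 20.2 97.9 -0.  61.9 16.1]
yaw -20 slide cm [ 3.93  0.02 -0.06] turn [-0.  0.  0.] deg 0.0
yaw 160 slide cm [ 3.93  0.02 -0.06] turn [ 3.141e+00  1.000e-03 -1.000e-03] deg 180.0
scene [326.33615655 398.95143244] [328.74076025 452.91144394]
top [272.6092788 262.7295442] [272.04117773 287.29916318]
```

View pics/scene7c.png

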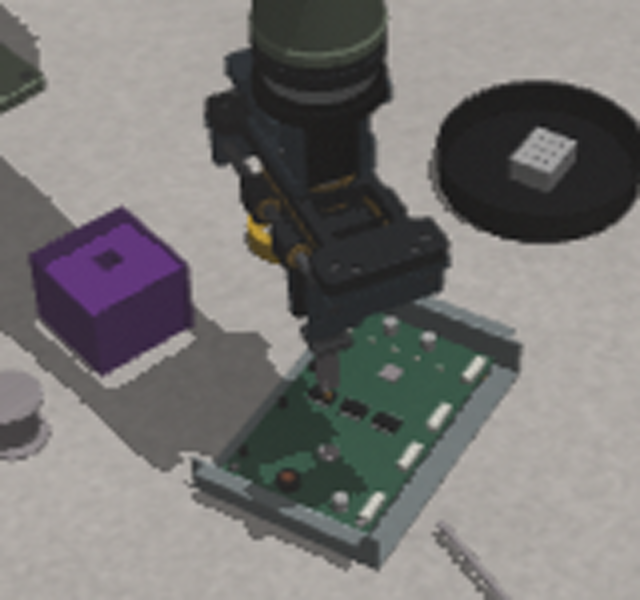

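View pics/top7c.png

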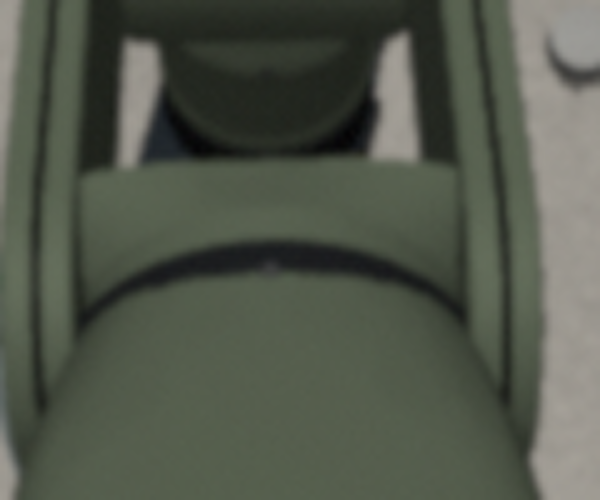

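Emit:
arm_command(slide=[[0.5,0,0],[1.5,0,0],[2.5,0,0],[3.3,0,0],[3.9,0,0],[4.3,0,0],[4.5,0,0],[4.6,0,0],[4.6,0,0],[4.6,0,0]], turn=[[0,0,0],[0,0,0],[0,0,0],[0,0,0],[0,0,0],[0,0,0],[0,0,0],[0,0,0],[0,0,0],[0,0,0]], grip=[245,245,245,245,245,245,245,245,245,245])

```text
time_s: 14.8
ee_pos: [560.1, -26.0, 103.7]
ee_rot: [112.9, 90.0, 2.9]
force: [0.8, -0.3, -0.6]
gripper_width: 15.2
```

```bash
python3 - <<'E'
from h import *
stat()
s=env.state()
n='scene';p,d=grab(n,n+'8'); b=(255,195,310,250); f=10
a=cv2.resize(p[b[1]:b[3],b[0]:b[2]],None,fx=f,fy=f,interpolation=cv2.INTER_CUBIC)
q=(proj(n,s['ee_pos']-[0,0,79.5])-b[:2]+.5)*f; print(q,(proj(n,(559.9,-25.9,17.5))-b[:2]+.5)*f, (proj(n,s['ee_pos']-[0,0,65.5])-b[:2]+.5)*f)
for k in(0,1,2,3): print((proj(n,np.array((559.9,-25.9,17.5))+7*np.array([np.cos(k*np.pi/2),np.sin(k*np.pi/2),0]))-b[:2]+.5)*f)
cv2.imwrite(f'pics/{n}8c.png',a[:,:,::-1])
E
```

```text
t 14.8 pos [560.1 -26.  103.7] tilt [0.04 0.  ] yawY -19.99 F [ 0.77 -0.33 -0.64] w 15.19 q [ -3.8  22.8 101.3   0.   55.9  16.2]
[271.78433297 365.87024169] [271.85190062 382.27860985] [270.86504774 330.22962532]
[290.50842026 396.31618571]
[290.71811104 368.12786885]
[253.29745093 368.31783367]
[252.88804996 396.50258663]
```

View pics/scene8c.png

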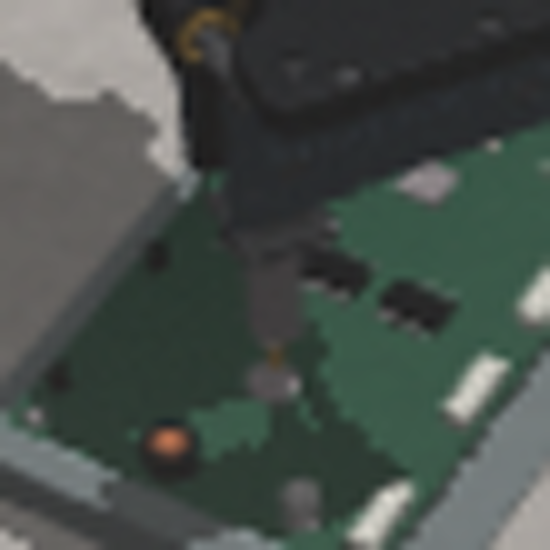

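Pin tip is at crop px (277,358) and the pad at (273,380). The pin sits about 1 mm off towards tool −z, so I'll correct that. I'll also average the force baseline before touching down.

Emit:
arm_command(slide=[[0.1,0,0.1],[0.2,0,0.1],[0.3,0,0.1],[0.4,0,0.1],[0.4,0,0.1],[0.4,0,0.1],[0.4,0,0.1]], turn=[[0,0,0],[0,0,0],[0,0,0],[0,0,0],[0,0,0],[0,0,0],[0,0,0]], grip=[245,245,245,245,245,245,245])

```text
time_s: 15.43
ee_pos: [559.5, -26.9, 99.4]
ee_rot: [-175.6, 90.0, 74.4]
force: [0.5, -0.4, -0.2]
gripper_width: 16.1
```

```bash
cat >> h.py <<'E'
def favg(n=16):
    F=[];Z=[]
    for _ in range(n):
        env.grab_frame('scene'); s=env.state(); F.append(s['force']); Z.append(s['ee_pos'])
    F=np.array(F); print('Favg',np.round(F.mean(0),2),'se',np.round(F.std(0)/n**.5,2),'pos',np.round(np.mean(Z,0),2), 't',round(s['time_s'],2))
E
python3 - <<'E'
from h import *
stat();favg()
E
```

```text
t 15.43 pos [559.5 -26.9  99.4] tilt [0. 0.] yawY -20.0 F [ 0.52 -0.37 -0.16] w 16.11 q [ -3.9  23.  101.7   0.   55.3  16.1]
Favg [-0.16 -0.12 -0.59] se [0.14 0.1  0.1 ] pos [559.48 -26.9   99.46] t 16.23
```

Emit:
arm_command(slide=[[0.05,0,0],[0.1,0,0],[0.15,0,0],[0.2,0,0],[0.25,0,0],[0.3,0,0],[0.35,0,0],[0.4,0,0],[0.4,0,0]], turn=[[0,0,0],[0,0,0],[0,0,0],[0,0,0],[0,0,0],[0,0,0],[0,0,0],[0,0,0],[0,0,0]], grip=[245,245,245,245,245,245,245,245,245])

```text
time_s: 16.98
ee_pos: [559.5, -26.9, 95.5]
ee_rot: [155.2, 90.0, 45.2]
force: [-0.5, 0.5, 0.5]
gripper_width: 15.8
```

```bash
python3 - <<'E'
from h import *
favg(20)
E
```

```text
Favg [-0.46 -0.04  0.42] se [0.1  0.12 0.1 ] pos [559.48 -26.9   95.47] t 17.98
```

Contact as predicted: rise of about 1.1 N, so 1–1.5 mm in. 3.5 mm more to go.

Emit:
arm_command(slide=[[0.05,0,0],[0.1,0,0],[0.15,0,0],[0.2,0,0],[0.25,0,0],[0.3,0,0],[0.35,0,0],[0.35,0,0],[0.35,0,0]], turn=[[0,0,0],[0,0,0],[0,0,0],[0,0,0],[0,0,0],[0,0,0],[0,0,0],[0,0,0],[0,0,0]], grip=[245,245,245,245,245,245,245,245,245])

```text
time_s: 18.73
ee_pos: [559.5, -26.9, 92.0]
ee_rot: [160.1, 90.0, 50.1]
force: [-0.4, -0.5, 1.8]
gripper_width: 16.0
```

```bash
python3 - <<'E'
from h import *
favg(40); stat()
s=env.state()
n='scene';p,d=grab(n,n+'9'); b=(255,195,310,250); f=10
a=cv2.resize(p[b[1]:b[3],b[0]:b[2]],None,fx=f,fy=f,interpolation=cv2.INTER_CUBIC)
print((proj(n,(559.9,-25.9,17.5))-b[:2]+.5)*f)
cv2.imwrite(f'pics/{n}9c.png',a[:,:,::-1])
E
```

```text
Favg [-0.28  0.06  1.57] se [0.1  0.09 0.09] pos [559.48 -26.91  91.95] t 20.73
t 20.73 pos [559.5 -26.9  91.9] tilt [0.   0.01] yawY -20.0 F [-0.7   1.05  1.52] w 15.92 q [ -3.9  23.5 102.2   0.   54.4  16.1]
[271.85190062 382.27860985]
```

View pics/scene9c.png

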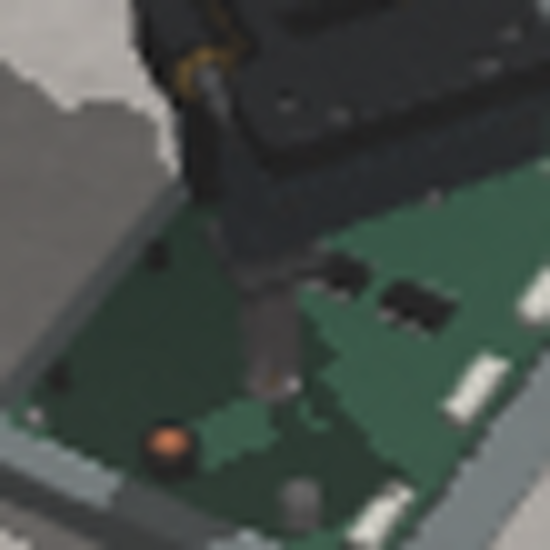

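View pics/scene9.png

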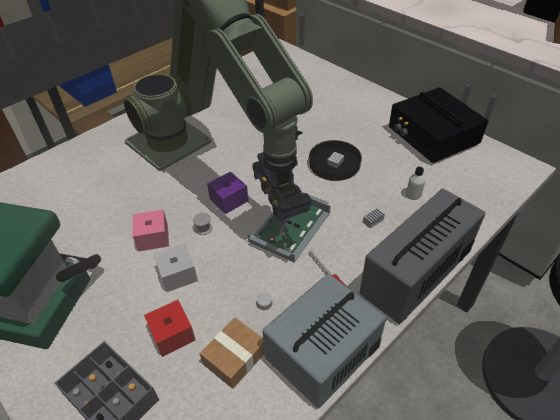

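Emit:
arm_command(slide=[[0.03,0,0],[0.03,0,0],[0.03,0,0],[0.03,0,0]], turn=[[0,0,0],[0,0,0],[0,0,0],[0,0,0]], grip=[245,245,245,245])

```text
time_s: 21.12
ee_pos: [559.5, -26.9, 91.7]
ee_rot: [156.2, 90.0, 46.2]
force: [0.1, -0.4, 1.8]
gripper_width: 15.7
```

```bash
python3 - <<'E'
from h import *
favg(30); stat(); print(env.job_done())
E
```

```text
Favg [-0.32  0.1   1.92] se [0.1  0.09 0.07] pos [559.47 -26.9   91.64] t 22.62
t 22.62 pos [559.5 -26.9  91.6] tilt [0.   0.01] yawY -20.0 F [-0.78  0.19  1.37] w 15.84 q [ -3.9  23.5 102.2   0.   54.3  16.1]
the job is handed in; nothing more can be done
None
```

I handed the job in at 22.6 s with the probe held upright on the round test pad. Before that, I lifted the cover off the board and let it go in the black dish, where the picture shows it lying flat, then took the probe out of the aluminium stand.

**Last checks:**
- **Pin depth:** I estimate the sprung pin is about 5.0–5.3 mm in. The contact force was about 2.5–2.7 N, where halfway should give about 2.5 N. Reckoning from heights gives about 5.3 mm.
- **Position:** the probe tilts less than 0.1° and the grip is steady at 16 mm. In the picture the pin stands within about 1 mm of the pad's centre. Only the scene camera could see it, because the arm blocked the top view.
- **Disagreement:** just before the last 0.3 mm step, force alone gave 4.2–4.7 mm against about 5.0 mm by height. That is within the sensor noise, so I made that small step and stopped.
- **Other things on the bench:** none looked moved in the full scene picture taken just before the final step.

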